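# Reassemble the orbital shaker's crank pin

### The job

Rebuild the eccentric drive of the orbital shaker: slide the steel bearing onto the upright crank pin first, then the blue spacer, then the red retaining collar, each pushed past the pin's two spring balls until it is fully home, so that the balls snap out over the collar. Find the pin by feel and push gently: never load the drive with more than 25 N. Leave the glassware and other things nearby where they stand.

Things in the scene. Friction and masses are not known exactly. Their poses are not given: they have to be found in the camera images.
- drive: Shaker drive, fixed to the bench. Origin: centre of its underside at bench level, z up. Grey base plate 104 x 84 x 12 mm (x, y, z), white round housing 78 mm across to height 30 mm, steel disc to 33 mm, dark hub 26 mm across to 45 mm, bright upright crank pin 16 mm in diameter from 45 to 97 mm. Keep contact force on any of it under 25 N. The disc does not turn in use.
- pin_tip (a point): Point on the drive's axis at the height of the pin's tip, 97 mm over the drive's origin; NOT on the pin. The pin is eccentric: its axis stands 5 mm beside this point, in an unknown direction that differs each time and is in no listed value (seek it by feel or sight). The pin's last 3 mm narrow from 16 to 13 mm; a part centred on this point lands on the tip and does not go on.
- ball_level (a point): Point on the drive's axis at the height of the two brass spring balls, 84 mm over the drive's origin (13 mm under the tip). The balls stand out 2 mm on opposite sides of the pin. Each part needs a push of about 5 to 10 N to pass them, drags with a few N while they rub in its bore, and slides free once its top is below them.
- seat_level (a point): Point on the drive's axis at the height of the hub's flat top, 45 mm over the drive's origin: the seat for the bearing. Hub and pin are sprung as one: pressed straight down they yield from 3.5 N on by 0.4 mm per N, for 6 mm in all (18 N), then are rigid; sideways they yield 0.25 mm per N up to 2 mm. They spring back when let go.
- bearing: Steel ball bearing with black seal: ring 40 mm outside diameter, 18 mm bore, 12 mm thick, 80 g, lying flat on the bench. Origin: centre of its underside, z up along the bore. Fully home when its underside is on the hub's seat (origin 45 mm above the drive's origin).
- spacer: Blue plastic spacer ring: 30 mm outside diameter, 18 mm bore, 14 mm thick, 30 g, lying flat on the bench. Origin: centre of its underside. Fully home resting on the bearing (origin 57 mm above the drive's origin).
- collar: Red retaining collar: ring 36 mm outside diameter with a shallow groove round it, 18 mm bore, 10 mm thick, 40 g, lying flat on the bench. Origin: centre of its underside. Fully home resting on the spacer (origin 71 mm above the drive's origin, its top 81 mm), just under the balls.
- flask: Glass conical flask, 68 mm across, 115 mm tall, a bystander. Origin: centre of its underside.
- dish: Petri dish with lid, 64 mm across, 15 mm tall, a bystander. Origin: centre of its underside.
- crucible: White porcelain crucible, 43 mm across, 32 mm tall, a bystander. Origin: centre of its underside.
- dropper: Brown dropper bottle with black cap, 35 mm across, 78 mm tall, a bystander. Origin: centre of its underside.
Mind the look-alikes: they are no part of the job. Of the things that look like the bearing, take the one that is farthest to the robot's left at the start.

How it is judged:
By the outcome, as a careful person would: the job done as asked, in the order asked, and still so for the second after the job is handed in, with the robot touching nothing.
It also fails if it takes over 72 s, if anything falls off the work surface, if the arm or the gripper's body presses on something with over 40 N, if the wrist force passes 120 N, or if a joint passes its speed limit or range.

### The arm

A 7-joint arm with a two-finger parallel gripper is mounted at the origin on the work surface; the furniture and walls round the work are solid. World frame = base frame: x ahead of the robot, y to its left, z up, the work surface at z = 0. Lengths are in m, angles in degrees, forces in N, time in s.
With the tool pointing down it reaches from about 0.4 to 0.9 m from the base axis. Payload 5.5 kg.
Tool frame: the origin (TCP) lies between the finger pads; the fingertips stand 17 mm ahead of it and the grasp point (between the pads) lies 2 mm behind it; z points along the fingers, y is the line along which they close (so a half turn about z gives the same grasp; the last joint's range is limited). The gripper opens to 92 mm and grips with 3 to 60 N. Pads are 19 mm wide; open, the fingers measure 130 mm over their backs; the gripper's body (75 mm by 190 mm) begins 47 mm behind the grasp point.
Start: joints at [-58.488, 28.699, -24.465, 88.831, 12.651, 65.22, -12.049], TCP at [0.184, 0.623, 0.244] pointing down, gripper open.
Joint ranges: [-164.97, 164.97], [-17.58, 116.51], [-87.97, 89.64], [11.32, 138.91], [-80.73, 260.73], [10.89, 115.49], [-147.41, 147.41]. Speed limits (degrees/s): [147.25, 147.25, 180, 180, 180, 180, 180].

### API

Orientations are given as [roll, pitch, yaw] about the fixed x, y, z axes, in that order (R = Rz(yaw) Ry(pitch) Rx(roll)).
In Python, from bench import monitor, get_image, hand_in gives the robot as it stands.
- The arm moves only by the tool servo_tool, never from a script. Its argument "targets" is a list that holds one entry, the list of rows, each a list of 7 numbers: the shift along the tool's x, y, z normalised to -1 to 1, where 1 is 600 mm, then the turn, a rotation vector about the tool's x, y, z normalised to -1 to 1, where 1 is 90 degrees, then the opening, from 0 (shut) to 1 (fully open). In form: [[[dx, dy, dz, rx, ry, rz, fingers], ...]]. A call has 1 to 5 rows; each row is the pose to reach, as a shift and turn from the pose commanded when the call began, along the tool's axes at that moment; what a row does not reach only later rows make up. A row lasts 1/8 s, in which the tool goes at most 62.5 mm and 10.7 degrees, less where a joint would pass 70% of its speed; a pose out of reach is approached as far as the arm can. A call with a number of a shift or a turn outside -1 to 1 is refused whole. A call with a gripper value outside its range is refused whole. The fingers move at their own pace and stop on an object; "force" is the grip in N (left out, the last holds). Time passes only in rows, so rows that repeat a pose let the fingers close. It gives the time, the measured TCP pose, the force, the opening and the grip force at its end, in the units of the state.
- monitor.get_state(): the state, without advancing time (a new reading comes with each control period).
- get_image(name): name is "side" or "top"; returns a dict with "pixels" (384x512x3 uint8, red, green, blue), "z_map" (384x512 float32, m along the optical axis (not along the pixel's ray), 0 where there is no reading), "K" (3x3 intrinsics, pixels), "xyz" and "rotation" of the camera in the world. Camera axes: x right, y down, z forward; pixel columns grow to the right and rows downward; lengths in m; the calibration is good to about 2 mm. A picture is of the moment at which its call begins.
- hand_in(): hands the job in; it is judged then, once.
The state is a dict: "t": time; "joint_pos": joint angles; "dq": joint speeds; "joint_efforts": joint torques, N m; "tcp_pos": TCP position; "eef_rot": TCP orientation; "contact_force": force on the tool from outside, world axes, zero at the start; "moment": the same for the moment, N m; "width": opening from 0.0 (shut) to 1.0 (fully open); "grip_force": force on a finger pad.
Only numpy, scipy, OpenCV 4.12 (cv2) and the standard library are available. Lean on these libraries where they do the work, as an engineer would, in place of code of your own. Each camera call takes 0.05 s, during which the arm holds its last target. There are 200 camera calls.

## Working session

There is one attempt and no reset: what is moved stays moved. The work goes in short steps, Python scripts to look and compute and a tool call to move; the robot and the scene stay as the last step left them, time stands still between calls to the robot, and variables do not carry over. Pictures are saved under pics/ and viewed, at most 10 in all, crops included, and the job is handed in when it is done.

Besides the shell and the picture viewer there is one more tool, called after ">>>" as name(argument=value, ...) on one line, values as JSON. servo_tool: Moves the arm, as the interface text tells. Scaled input: -1 to 1 covers 600 mm each way for a shift and 90 degrees each way for a turn. Its arguments: {"type":"object","properties":{"targets":{"type":"array","items":{"type":"array","items":{"type":"array","items":{"type":"number"}}}},"force":{"type":"number"}},"required":["targets"]}

```bash
mkdir -p pics; ls
cat > h.py <<'E'
import numpy as np, cv2
from bench import monitor, get_image, hand_in
def cloud(im):
    K=np.array(im["K"]);z=im["z_map"];v,u=np.mgrid[:z.shape[0],:z.shape[1]]
    c=np.stack([(u-K[0,2])/K[0,0]*z,(v-K[1,2])/K[1,1]*z,z],-1)
    return c@np.array(im["rotation"]).T+np.array(im["xyz"])
def ray(im,u,v,h):
    K=np.array(im["K"]);d=np.array(im["rotation"])@np.array([(u-K[0,2])/K[0,0],(v-K[1,2])/K[1,1],1])
    o=np.array(im["xyz"]);return o+d*(h-o[2])/d[2]
def save(p,n): cv2.imwrite("pics/"+n+".png",cv2.cvtColor(np.ascontiguousarray(p),cv2.COLOR_RGB2BGR))
E
python3 - <<'E'
from h import *
a=get_image("top");b=get_image("side")
for i,n in((a,"top"),(b,"side")):
    save(i["pixels"],n); print(n,i["xyz"],np.round(i["rotation"],3).tolist(),np.array(i["K"]).tolist())
np.savez("im0.npz",**{k+"_a":a[k] for k in a},**{k+"_b":b[k] for k in b})
save(np.hstack([cv2.resize(a["pixels"],(800,600))]),"t0")
s=monitor.get_state();print(s)
E
```

```text
pics
top [ 0.3598697  -0.05527954  1.05033527] [-169.78, -0.14, -91.528] [[441.4093145743534, 0.0, 261.0112574120156], [0.0, 441.4093145743534, 190.71235367511537], [0.0, 0.0, 1.0]]
side [0.31788521 0.63200491 0.66471117] [-127.747, -1.255, -162.129] [[380.4145102602557, 0.0, 257.5418296387952], [0.0, 380.4145102602557, 194.79451946040493], [0.0, 0.0, 1.0]]
{'t': 0.1, 'joint_pos': array([-58.48758587,  28.74886541, -24.45412412,  88.88483366,
        12.65100053,  65.22036239, -12.04848115]), 'dq': array([-0.14717731, -0.01796666,  0.03702244, -0.1759316 ,  0.05806887,
        0.0073379 ,  0.01004964]), 'joint_efforts': array([-1.17942502e-02, -5.67863917e+01, -5.83879262e+00, -2.79914832e+01,
       -6.89940434e-02,  2.40748550e-02,  5.49351694e-05]), 'tcp_pos': array([0.18374294, 0.62286293, 0.24278182]), 'eef_rot': array([-1.79899243e+02, -3.44062776e-03,  1.63571193e+02]), 'contact_force': array([-0.57776616,  0.032233  , -0.16899062]), 'moment': array([ 0.0019214 ,  0.02184704, -0.00190609]), 'grip_force': 0.0, 'width': 1.0018806480165927}
```

View pics/t0.png

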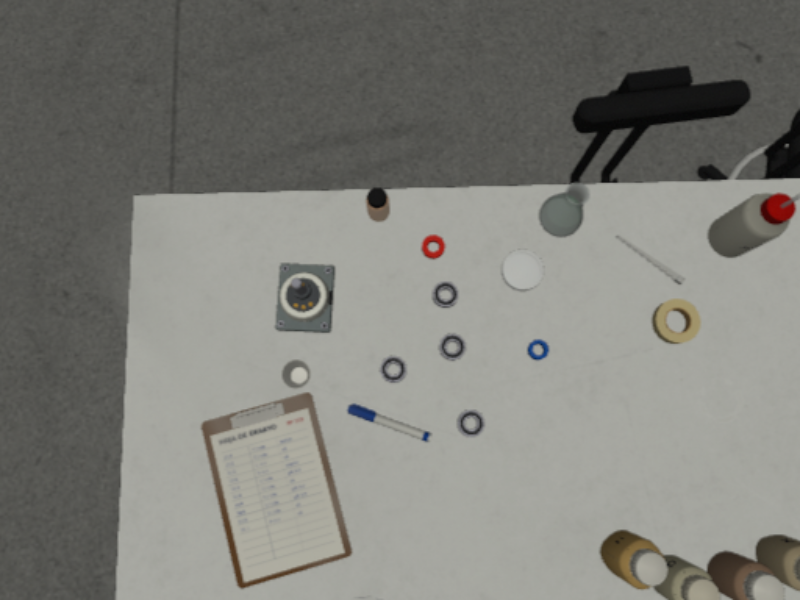

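View pics/side.png

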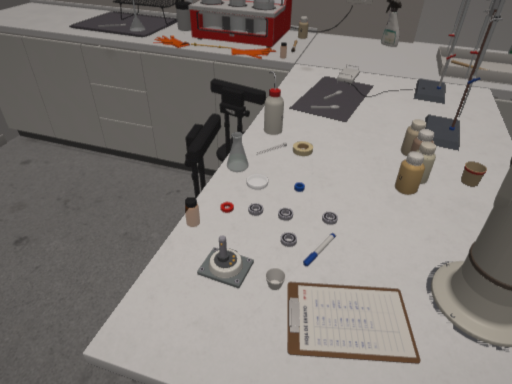

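The top view (t0, 800x600) shows the drive at (305,297), the collar at (433,247) and the spacer at (538,350). Four rings look like the bearing: (445,294), (452,347), (393,369) and (471,423). Image left is +y, so the leftmost is (393,369). The blue pen and tape roll are not candidates.

```bash
sed -i '1a from scipy.spatial.transform import Rotation as Ro' h.py
sed -i 's/np.array(im\["rotation"\])/Ro.from_euler("xyz",im["rotation"],degrees=True).as_matrix()/' h.py
python3 - <<'E'
from h import *
d=np.load("im0.npz");A={k[:-2]:d[k] for k in d if k.endswith("_a")};B={k[:-2]:d[k] for k in d if k.endswith("_b")}
C=cloud(A);px=A["pixels"].astype(int)
def fit(n,u,v,h,r=14,D=B):
    u,v=int(u/1.5625),int(v/1.5625)
    sub=A["pixels"][v-r:v+r,u-r:u+r].astype(int)
    bg=np.median(sub.reshape(-1,3)[np.r_[0:28]],0)
    m=(np.abs(sub-bg).sum(-1)>60).astype(np.uint8)
    c=max(cv2.findContours(m,cv2.RETR_EXTERNAL,cv2.CHAIN_APPROX_NONE)[0],key=cv2.contourArea)
    (x,y),R=cv2.minEnclosingCircle(c); e=cv2.fitEllipse(c)
    cu,cv_=e[0][0]+u-r,e[0][1]+v-r
    print(n,np.round([cu,cv_],1),np.round(ray(A,cu,cv_,h),4),"diam mm",np.round(np.array(e[1])/441*1040,1),"z med",np.round(np.median(C[v-r:v+r,u-r:u+r,2][m>0]),4))
for n,u,v,h in [("b1",445,294,.006),("b2",452,347,.006),("b3",393,369,.006),("b4",471,423,.006),("col",433,247,.006),("sp",538,350,.008)]: fit(n,u,v,h,13)
# drive: high points from both clouds
for n,D in(("top",A),("side",B)):
    P=cloud(D)
    m=(abs(P[...,2]-.031)<.05)&(D["z_map"]>0)
    c=ray(A,305/1.5625,297/1.5625,.03)
    near=m&(np.hypot(P[...,0]-c[0],P[...,1]-c[1])<.075)
    for lo,hi in((.002,.02),(.025,.04),(.05,.075),(.075,.11)):
        q=P[near&(P[...,2]>lo)&(P[...,2]<hi)]
        if len(q):print(n,lo,len(q),"min",q.min(0).round(4),"max",q.max(0).round(4),"mean",q.mean(0).round(4))
a=A["pixels"]
c1=cv2.resize(a[165:215,155:235],(800,500),interpolation=cv2.INTER_CUBIC)
c2=cv2.resize(a[218:254,236:268],None,fx=7,fy=7)
save(c1,"dr0")
c3=cv2.resize(a[150:280,165:315],(690,598),interpolation=cv2.INTER_CUBIC);save(c3,"near")
E
```

```text
b1 [284.3 188.2] [ 0.5526 -0.1192  0.006 ] diam mm [37.8 39.8] z med 0.0114
b2 [288.8 221.7] [ 0.4714 -0.1269  0.006 ] diam mm [38.7 40.4] z med 0.0116
b3 [251.3 236. ] [ 0.44   -0.0371  0.006 ] diam mm [37.6 39.5] z med 0.0119
b4 [300.6 270.5] [ 0.3569 -0.1499  0.006 ] diam mm [39.8 40.9] z med 0.0114
col [276.8 157.6] [ 0.629  -0.1035  0.006 ] diam mm [34.7 36.5] z med 0.0094
sp [343.9 223.4] [ 0.4638 -0.2571  0.008 ] diam mm [30.4 33.3] z med 0.0133
top 0.002 1059 min [0.4746 0.0189 0.002 ] max [0.6239 0.1659 0.02  ] mean [0.5475 0.091  0.0098]
top 0.025 613 min [0.5185 0.0552 0.025 ] max [0.5891 0.1282 0.0396] mean [0.5505 0.0922 0.0315]
top 0.05 17 min [0.5508 0.0866 0.0502] max [0.5621 0.0978 0.0747] mean [0.5544 0.0905 0.0633]
top 0.075 3 min [0.5504 0.0878 0.0751] max [0.5547 0.0983 0.0806] mean [0.5523 0.0929 0.0772]
side 0.002 886 min [0.4767 0.0175 0.002 ] max [0.6239 0.1649 0.0197] mean [0.5438 0.1092 0.0106]
side 0.025 544 min [0.5161 0.0622 0.025 ] max [0.5887 0.1321 0.0397] mean [0.5478 0.1038 0.0316]
side 0.05 68 min [0.5487 0.0913 0.05  ] max [0.5653 0.1045 0.0749] mean [0.555  0.1002 0.0628]
side 0.075 10 min [0.5504 0.0961 0.0767] max [0.5628 0.1029 0.08  ] mean [0.5548 0.1004 0.0783]
```

View pics/near.png

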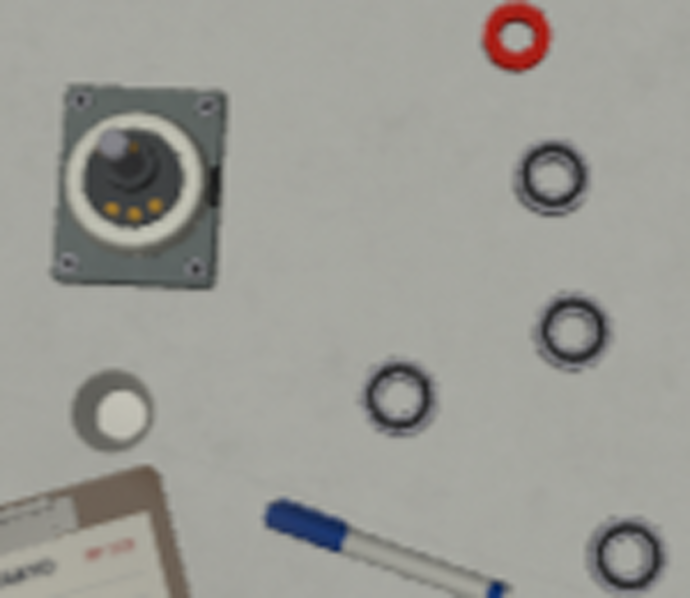

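The crop confirms an open ring with a black seal, about 40 mm across and 12 mm high, at crop (399,397). That is b3 at (0.440, -0.037), the largest y of the four. The pin tip is at crop (113,142). I'll start moving and refine the pin position alongside.

>>> servo_tool(targets=[[[-0.083, -0.056, 0, 0, 0, -0.0365, 0.65], [-0.166, -0.112, 0, 0, 0, -0.073, 0.65], [-0.249, -0.168, 0, 0, 0, -0.1095, 0.65], [-0.332, -0.224, 0, 0, 0, -0.146, 0.65], [-0.415, -0.28, 0, 0, 0, -0.1826, 0.65]]], force=30)

```text
t: 0.72
tcp_pos: [0.3761, 0.39, 0.2435]
eef_rot: [-180.0, -0.0, -179.9]
contact_force: [1.2, 0.1, 0.2]
width: 0.652
grip_force: 0.0
```

Run:
```python
from h import *
d=np.load("im0.npz");A={k[:-2]:d[k] for k in d if k.endswith("_a")};B={k[:-2]:d[k] for k in d if k.endswith("_b")}
# tip points from depth
for n,D in(("top",A),("side",B)):
    P=cloud(D);m=(D["z_map"]>0)&(np.hypot(P[...,0]-.553,P[...,1]-.092)<.04)
    q=P[m&(P[...,2]>.05)&(P[...,2]<.12)]
    print(n,len(q),q[q[:,2].argsort()][-12:].round(4).tolist())
    # white housing rim by colour
    w=(D["pixels"].min(-1)>175).astype(np.uint8)*(np.hypot(P[...,0]-.553,P[...,1]-.095)<.05)*(P[...,2]>.022)
    c=np.vstack(cv2.findContours(w.astype(np.uint8),cv2.RETR_EXTERNAL,cv2.CHAIN_APPROX_NONE)[0])
    if len(c)>5:
        hull=cv2.convexHull(c); e=cv2.fitEllipse(hull); print(n,"rim ell",e,ray(D,*e[0],.030).round(4))
    q=P[(w>0)&(abs(P[...,2]-.03)<.003)]; (x,y),r=cv2.minEnclosingCircle(q[:,:2].astype(np.float32)); print("rim pts",len(q),x,y,r)
print("tip from top ray",ray(A,189.6,180.9,.097).round(4))
ca=A["pixels"][165:215,170:220];cb=B["pixels"][225:295,190:260]
save(np.hstack([cv2.resize(ca,(400,400),interpolation=cv2.INTER_NEAREST),cv2.resize(cb,(400,400),interpolation=cv2.INTER_NEAREST)]),"pin")
s=monitor.get_state();print(s["t"],s["tcp_pos"],s["eef_rot"],s["joint_pos"].round(1))
```

```text
top 70 [[0.5616, 0.0912, 0.0984], [0.564, 0.0977, 0.0985], [0.5616, 0.0933, 0.0988], [0.5527, 0.0977, 0.0989], [0.5547, 0.0889, 0.0989], [0.557, 0.0911, 0.099], [0.5594, 0.0998, 0.0991], [0.5614, 0.0888, 0.0993], [0.5635, 0.0909, 0.1001], [0.5568, 0.0952, 0.1006], [0.5588, 0.0907, 0.1012], [0.554, 0.0927, 0.1028]]
top rim ell ((194.936279296875, 189.8235321044922), (22.051130294799805, 25.514270782470703), 40.76411819458008) [0.5499 0.0924 0.03  ]
rim pts 38 0.5507938861846924 0.09336623549461365 0.0303602684289217
side 143 [[0.5541, 0.0974, 0.0974], [0.5593, 0.096, 0.0974], [0.5501, 0.096, 0.0975], [0.5624, 0.0939, 0.0975], [0.5569, 0.1017, 0.0976], [0.56, 0.0997, 0.0976], [0.5547, 0.1014, 0.098], [0.5618, 0.1008, 0.0981], [0.553, 0.0945, 0.0981], [0.5557, 0.0991, 0.0985], [0.561, 0.0916, 0.0987], [0.5588, 0.0912, 0.0991]]
rim pts 1 0.5326667428016663 0.1219518855214119 9.999999747378752e-05
tip from top ray [0.5577 0.0944 0.097 ]
0.725 [0.37608995 0.39000529 0.24346722] [-1.79982706e+02 -1.05615745e-02 -1.79885606e+02] [-28.8  17.4 -24.1 104.5   8.1  59.7  34. ]
```

View pics/pin.png

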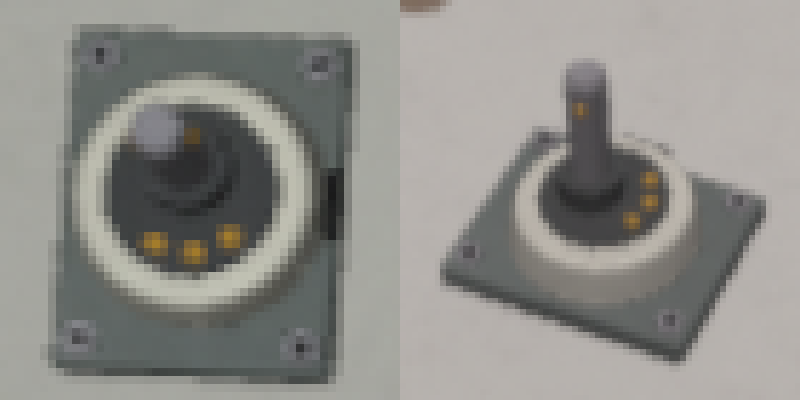

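Crop pin.png shows the tip at (155,130) in the top view and (587,70) in the side view. That puts the pin near (0.557, 0.095), about 6 mm from the axis at (0.551, 0.093), against 5 mm stated. Now I'll go to the bearing.

>>> servo_tool(targets=[[[-0.0155, -0.1, 0, 0, 0, 0, 0.65], [-0.031, -0.2, 0, 0, 0, 0, 0.65], [-0.0465, -0.3, 0, 0, 0, 0, 0.65], [-0.062, -0.4, 0, 0, 0, 0, 0.65], [-0.078, -0.5, 0, 0, 0, 0, 0.65]]])

```text
t: 1.35
tcp_pos: [0.4218, 0.0899, 0.2437]
eef_rot: [180.0, 0.0, -180.0]
contact_force: [1.3, 1.0, 1.4]
width: 0.649
grip_force: 0.0
```

>>> servo_tool(targets=[[[-0.01, -0.09, 0.04, 0, 0, 0, 0.65], [-0.02, -0.17, 0.12, 0, 0, 0, 0.65], [-0.0287, -0.2117, 0.2, 0, 0, 0, 0.65], [-0.0287, -0.2117, 0.24, 0, 0, 0, 0.65], [-0.0287, -0.2117, 0.24, 0, 0, 0, 0.65]]])

```text
t: 1.98
tcp_pos: [0.4371, -0.0353, 0.0979]
eef_rot: [180.0, -0.3, 180.0]
contact_force: [-0.6, -0.2, 0.3]
width: 0.647
grip_force: 0.0
```

>>> servo_tool(targets=[[[0, 0, 0.06, 0, 0, 0, 0.65], [0, 0, 0.11, 0, 0, 0, 0.65], [0, 0, 0.125, 0, 0, 0, 0.65], [0, 0, 0.125, 0, 0, 0, 0.65]]])

```text
t: 2.48
tcp_pos: [0.4397, -0.0347, 0.0253]
eef_rot: [180.0, 0.0, -180.0]
contact_force: [0.8, 0.2, -0.0]
width: 0.651
grip_force: 0.0
```

Run:
```python
from h import *
s=monitor.get_state();print(s["t"],s["tcp_pos"],s["eef_rot"],s["contact_force"])
i=get_image("side"); save(cv2.resize(i["pixels"][180:300,230:390],(800,600)),"g1")
```

```text
2.475 [ 0.43965585 -0.03472045  0.0253159 ] [ 1.79991478e+02  1.88416375e-02 -1.79951679e+02] [ 0.77304348  0.23209216 -0.01000577]
```

View pics/g1.png

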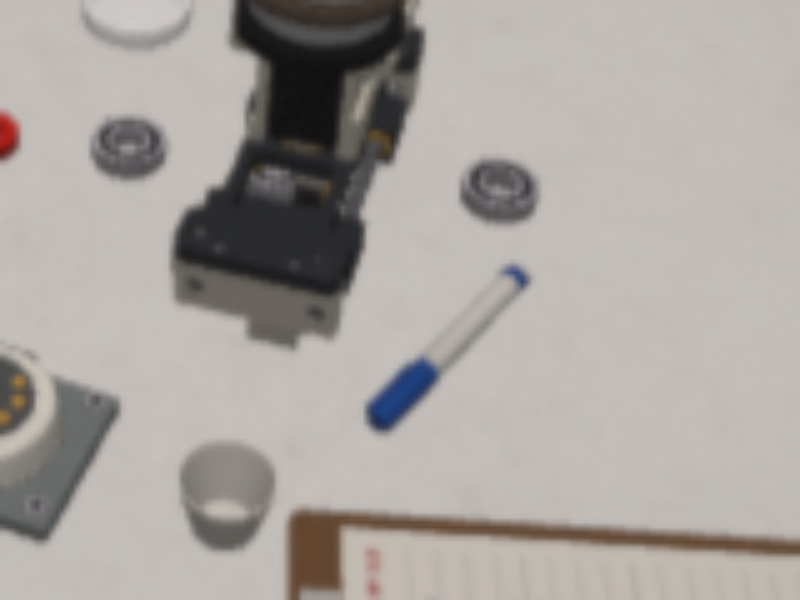

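The gripper is straddling the bearing at crop (270,290), with nothing else touched. I'll lower 5.5 mm and close.

>>> servo_tool(targets=[[[0, 0, 0.0095, 0, 0, 0, 0.65], [0, 0, 0.0095, 0, 0, 0, 0.3], [0, 0, 0.0095, 0, 0, 0, 0.3], [0, 0, 0.0095, 0, 0, 0, 0.3], [0, 0, 0.0095, 0, 0, 0, 0.3]]], force=35)

```text
t: 3.15
tcp_pos: [0.4394, -0.0352, 0.0193]
eef_rot: [-180.0, 0.0, 180.0]
contact_force: [-0.6, -1.1, 4.2]
width: 0.419
grip_force: 35.0
```

Run:
```python
from h import *
s=monitor.get_state();print(s["t"],s["tcp_pos"],s["eef_rot"],s["contact_force"],s["width"]*92,s["grip_force"])
```

```text
3.15 [ 0.43936821 -0.03521727  0.01925004] [-1.79994565e+02  1.62361818e-02  1.79997794e+02] [-0.56838287 -1.10262758  4.19098138] 38.53477777586199 35.000692717731
```

>>> servo_tool(targets=[[[0, 0, -0.08, 0, 0, 0, 0.3], [0, 0, -0.16, 0, 0, 0, 0.3], [-0.04, 0.05, -0.2, 0, 0, 0, 0.3], [-0.09, 0.11, -0.21, 0, 0, 0, 0.3], [-0.14, 0.165, -0.21, 0, 0, 0, 0.3]]])

```text
t: 3.78
tcp_pos: [0.5244, 0.065, 0.146]
eef_rot: [180.0, 0.1, 180.0]
contact_force: [-0.1, -1.1, -0.8]
width: 0.42
grip_force: 35.0
```

>>> servo_tool(targets=[[[-0.04, 0.04, 0, 0, 0, 0, 0.3], [-0.056, 0.053, 0, 0, 0, 0, 0.3], [-0.056, 0.053, 0.02, 0, 0, 0, 0.3], [-0.056, 0.053, 0.02, 0, 0, 0, 0.3]]])

```text
t: 4.28
tcp_pos: [0.5545, 0.0937, 0.1311]
eef_rot: [-179.9, -0.3, 179.9]
contact_force: [0.1, -0.6, -2.0]
width: 0.423
grip_force: 35.0
```

```bash
cat > st.py <<'E'
from h import *
s=monitor.get_state();print(round(s["t"],2),s["tcp_pos"].round(4),s["eef_rot"].round(2),s["contact_force"].round(2),s["moment"].round(3),round(s["width"]*92,1),s["grip_force"].round(1))
E
python3 - <<'E'
from h import *
exec(open("st.py").read())
i=get_image("side"); save(cv2.resize(i["pixels"][190:280,180:300],(800,600),interpolation=cv2.INTER_CUBIC),"p1")
E
```

```text
Traceback (most recent call last):
AttributeError: 'float' object has no attribute 'round'
```

```bash
sed -i 's/s\["grip_force"\].round(1)/round(float(s["grip_force"]),1)/' st.py
python3 - <<'E'
from h import *
i=get_image("side"); save(cv2.resize(i["pixels"][190:280,180:300],(800,600),interpolation=cv2.INTER_CUBIC),"p1")
exec(open("st.py").read())
E
```

```text
4.33 [0.5549 0.0938 0.1318] [-179.92   -0.19  179.91] [-0.66 -0.06 -0.65] [0.037 0.026 0.06 ] 38.4 35.0
```

View pics/p1.png

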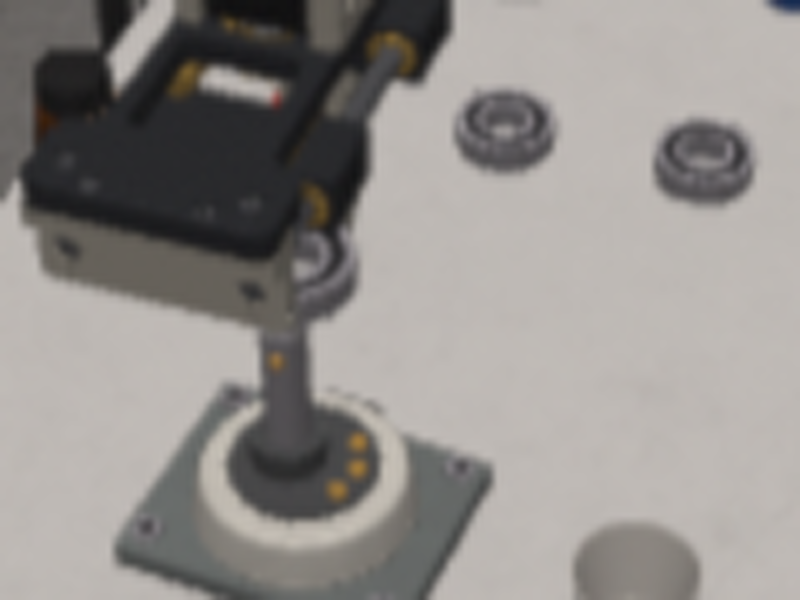

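The side crop shows the held bearing at (325,265) behind the finger, above the pin tip at about (285,335). I'll settle just above the tip.

>>> servo_tool(targets=[[[0, 0, 0.009, 0, 0, 0, 0.3], [0, 0, 0.018, 0, 0, 0, 0.3], [0, 0, 0.018, 0, 0, 0, 0.3], [0, 0, 0.018, 0, 0, 0, 0.3]]])

```text
t: 4.82
tcp_pos: [0.5568, 0.0957, 0.1223]
eef_rot: [180.0, 0.0, -180.0]
contact_force: [-0.1, -0.2, 0.4]
width: 0.419
grip_force: 35.0
```

```bash
python3 st.py
```

```text
4.83 [0.5568 0.0957 0.1223] [ 180.    0. -180.] [-0.15 -0.15  0.37] [-0.004  0.01   0.023] 38.5 35.0
```

>>> servo_tool(targets=[[[0, 0, 0.004, 0, 0, 0, 0.3], [0, 0, 0.008, 0, 0, 0, 0.3], [0, 0, 0.0115, 0, 0, 0, 0.3], [0, 0, 0.014, 0, 0, 0, 0.3], [0, 0, 0.014, 0, 0, 0, 0.3]]])

```text
t: 5.45
tcp_pos: [0.5567, 0.0956, 0.1136]
eef_rot: [-180.0, -0.0, -180.0]
contact_force: [0.6, -0.1, -0.2]
width: 0.418
grip_force: 35.0
```

```bash
python3 st.py
```

```text
5.45 [0.5567 0.0956 0.1136] [-1.8e+02 -1.0e-02 -1.8e+02] [ 0.57 -0.12 -0.18] [-0.051 -0.022 -0.022] 38.5 35.0
```

>>> servo_tool(targets=[[[0, 0, 0.003, 0, 0, 0, 0.3], [0, 0, 0.006, 0, 0, 0, 0.3], [0, 0, 0.008, 0, 0, 0, 0.3], [0, 0, 0.008, 0, 0, 0, 0.3]]])

```text
t: 5.95
tcp_pos: [0.5568, 0.0957, 0.1089]
eef_rot: [-180.0, -0.0, -180.0]
contact_force: [-0.3, -0.2, -1.3]
width: 0.417
grip_force: 35.0
```

```bash
python3 st.py
```

```text
5.95 [0.5568 0.0957 0.1089] [-180.   -0. -180.] [-0.28 -0.2  -1.31] [-0.006 -0.04   0.034] 38.4 35.0
```

>>> servo_tool(targets=[[[0, 0, 0.003, 0, 0, 0, 0.3], [0, 0, 0.006, 0, 0, 0, 0.3], [0, 0, 0.009, 0, 0, 0, 0.3], [0, 0, 0.012, 0, 0, 0, 0.3], [0, 0, 0.012, 0, 0, 0, 0.3]]])

```text
t: 6.58
tcp_pos: [0.5573, 0.0957, 0.1023]
eef_rot: [180.0, 0.1, -180.0]
contact_force: [-0.9, -0.5, 4.4]
width: 0.423
grip_force: 35.0
```

```bash
python3 st.py
```

```text
6.58 [0.5573 0.0957 0.1023] [ 1.7999e+02  6.0000e-02 -1.8000e+02] [-0.93 -0.51  4.44] [-0.065  0.175  0.006] 38.9 35.0
```

>>> servo_tool(targets=[[[0, 0, 0.0025, 0, 0, 0, 0.3], [0, 0, 0.005, 0, 0, 0, 0.3], [0, 0, 0.0075, 0, 0, 0, 0.3], [0, 0, 0.01, 0, 0, 0, 0.3], [0, 0, 0.01, 0, 0, 0, 0.3]]])

```text
t: 7.2
tcp_pos: [0.5571, 0.0957, 0.0958]
eef_rot: [180.0, 0.0, -180.0]
contact_force: [1.6, 0.4, 2.4]
width: 0.416
grip_force: 35.0
```

```bash
python3 st.py
```

```text
7.2 [0.5571 0.0957 0.0958] [ 1.7999e+02  3.0000e-02 -1.8000e+02] [1.56 0.39 2.42] [-0.077 -0.232  0.006] 38.3 35.0
```

>>> servo_tool(targets=[[[0, 0, 0.008, 0, 0, 0, 0.3], [0, 0, 0.017, 0, 0, 0, 0.3], [0, 0, 0.027, 0, 0, 0, 0.3], [0, 0, 0.037, 0, 0, 0, 0.3], [0, 0, 0.041, 0, 0, 0, 0.3]]])

```text
t: 7.82
tcp_pos: [0.5565, 0.0956, 0.0705]
eef_rot: [-180.0, -0.0, -180.0]
contact_force: [1.9, -1.7, -0.9]
width: 0.421
grip_force: 35.0
```

```bash
python3 st.py
```

```text
7.83 [0.5565 0.0956 0.0705] [-1.8e+02 -4.0e-02 -1.8e+02] [ 1.85 -1.69 -0.88] [-0.031 -0.312  0.003] 38.8 35.0
```

>>> servo_tool(targets=[[[0, 0, 0.004, 0, 0, 0, 0.3], [0, 0, 0.008, 0, 0, 0, 0.3], [0, 0, 0.011, 0, 0, 0, 0.3], [0, 0, 0.0135, 0, 0, 0, 0.3], [0, 0, 0.0135, 0, 0, 0, 0.3]]])

```text
t: 8.45
tcp_pos: [0.5569, 0.0957, 0.0634]
eef_rot: [180.0, 0.0, -180.0]
contact_force: [-0.2, 0.6, 3.2]
width: 0.422
grip_force: 35.0
```

```bash
python3 st.py
```

```text
8.45 [0.5569 0.0957 0.0634] [ 1.8e+02  1.0e-02 -1.8e+02] [-0.2   0.57  3.24] [-0.008 -0.045  0.025] 38.8 35.0
```

>>> servo_tool(targets=[[[0, 0, 0.0015, 0, 0, 0, 0.3], [0, 0, 0.003, 0, 0, 0, 0.3], [0, 0, 0.003, 0, 0, 0, 0.3]]])

```text
t: 8.82
tcp_pos: [0.5571, 0.0957, 0.0618]
eef_rot: [180.0, 0.0, 180.0]
contact_force: [-0.4, -0.2, 7.1]
width: 0.418
grip_force: 35.0
```

```bash
python3 st.py
```

```text
8.82 [0.5571 0.0957 0.0618] [1.8e+02 4.0e-02 1.8e+02] [-0.4  -0.21  7.06] [-0.093  0.177 -0.01 ] 38.5 35.0
```

>>> servo_tool(targets=[[[0, 0, -0.0025, 0, 0, 0, 0.35], [0, 0, -0.0025, 0, 0, 0, 0.65], [0, 0, -0.0025, 0, 0, 0, 0.65], [0, 0, -0.0025, 0, 0, 0, 0.65], [0, 0, -0.01, 0, 0, 0, 0.65]]])

```text
t: 9.45
tcp_pos: [0.5562, 0.0956, 0.0668]
eef_rot: [-180.0, -0.1, -180.0]
contact_force: [-1.0, -0.6, 0.0]
width: 0.648
grip_force: 0.0
```

>>> servo_tool(targets=[[[0, 0, -0.07, 0, 0, 0, 0.65], [0, 0, -0.15, 0, 0, 0, 0.65], [0.02, -0.07, -0.16, 0, 0, 0, 0.65], [0.045, -0.165, -0.16, 0, 0, 0, 0.65], [0.07, -0.26, -0.16, 0, 0, 0, 0.65]]])

```text
t: 10.07
tcp_pos: [0.5145, -0.0616, 0.164]
eef_rot: [-180.0, 0.1, -179.9]
contact_force: [1.1, -0.5, 0.7]
width: 0.649
grip_force: 0.0
```

>>> servo_tool(targets=[[[0.025, -0.095, 0, 0, 0, 0, 0.65], [0.05, -0.19, 0, 0, 0, 0, 0.65], [0.075, -0.28, 0.02, 0, 0, 0, 0.65], [0.085, -0.326, 0.06, 0, 0, 0, 0.65], [0.085, -0.326, 0.08, 0, 0, 0, 0.65]]])

```text
t: 10.7
tcp_pos: [0.4621, -0.2587, 0.1145]
eef_rot: [-180.0, -0.1, 179.7]
contact_force: [0.3, 0.1, -0.2]
width: 0.653
grip_force: 0.0
```

Run:
```python
from h import *
exec(open("st.py").read())
i=get_image("side"); P=cloud(i)
save(cv2.resize(i["pixels"][160:300,180:340],(800,600),interpolation=cv2.INTER_CUBIC),"s1")
m=(np.hypot(P[...,0]-.557,P[...,1]-.096)<.035)&(P[...,2]>.05)&(P[...,2]<.064)
q=P[m];print(len(q),q.mean(0) if len(q) else 0, q.max(0))
b=i["pixels"].astype(int);m=(b[...,2]-b[...,0]>60)&(P[...,2]<.03);c=P[m];c=c[np.hypot(c[:,0]-.464,c[:,1]+.257)<.04];print(len(c),c.min(0),c.max(0)) if len(c) else 0
```

```text
10.7 [ 0.4621 -0.2587  0.1145] [-1.7996e+02 -8.0000e-02  1.7969e+02] [ 0.29  0.13 -0.23] [ 0.055  0.061 -0.021] 60.0 0.0
189 [0.5535896  0.10120913 0.05673918] [0.57588271 0.11625243 0.06351251]
46 [ 0.44978513 -0.26915376  0.00201312] [ 0.47398277 -0.23935449  0.01822841]
```

View pics/s1.png

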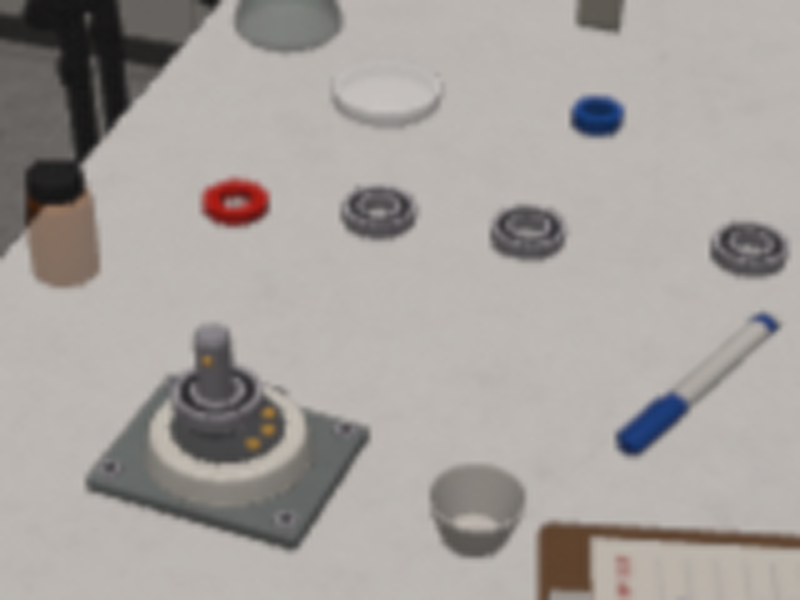

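The side crop shows the bearing flat on the hub at (215,395). The spacer at (598,115) and collar at (235,202) are untouched. I'll lower onto the spacer.

>>> servo_tool(targets=[[[0, 0, 0.05, 0, 0, 0, 0.65], [0, 0, 0.11, 0, 0, 0, 0.65], [0, 0, 0.138, 0, 0, 0, 0.65], [0, 0, 0.138, 0, 0, 0, 0.65], [0, 0, 0.138, 0, 0, 0, 0.65]]])

```text
t: 11.38
tcp_pos: [0.4649, -0.2559, 0.0336]
eef_rot: [-180.0, 0.1, -180.0]
contact_force: [-0.5, -0.4, -0.1]
width: 0.65
grip_force: 0.0
```

```bash
python3 st.py
```

```text
11.38 [ 0.4649 -0.2559  0.0336] [-1.7997e+02  9.0000e-02 -1.7996e+02] [-0.48 -0.39 -0.09] [ 0.013  0.012 -0.024] 59.8 0.0
```

>>> servo_tool(targets=[[[0.002, 0, 0.01, 0, 0, 0, 0.65], [0.002, 0, 0.0185, 0, 0, 0, 0.65], [0.002, 0, 0.0185, 0, 0, 0, 0.2], [0.002, 0, 0.0185, 0, 0, 0, 0.2], [0.002, 0, 0.0185, 0, 0, 0, 0.2]]])

```text
t: 12.0
tcp_pos: [0.4627, -0.256, 0.0215]
eef_rot: [-180.0, 0.0, 180.0]
contact_force: [-0.5, -0.6, -0.7]
width: 0.37
grip_force: 0.0
```

>>> servo_tool(targets=[[[0, 0, 0, 0, 0, 0, 0.2], [0, 0, 0, 0, 0, 0, 0.2]]])

```text
t: 12.25
tcp_pos: [0.4627, -0.256, 0.0215]
eef_rot: [-180.0, 0.0, -180.0]
contact_force: [-0.5, 0.5, 1.4]
width: 0.307
grip_force: 35.0
```

```bash
python3 st.py
```

```text
12.25 [ 0.4627 -0.256   0.0215] [-1.7999e+02  1.0000e-02 -1.8000e+02] [-0.47  0.5   1.35] [-0.024  0.065 -0.037] 28.2 35.0
```

>>> servo_tool(targets=[[[0, 0, -0.08, 0, 0, 0, 0.2], [0, 0, -0.16, 0, 0, 0, 0.2], [-0.018, 0.07, -0.22, 0, 0, 0, 0.2], [-0.043, 0.163, -0.22, 0, 0, 0, 0.2], [-0.068, 0.258, -0.22, 0, 0, 0, 0.2]]])

```text
t: 12.88
tcp_pos: [0.5041, -0.1, 0.1544]
eef_rot: [-180.0, 0.1, 179.9]
contact_force: [0.8, -0.0, 0.2]
width: 0.306
grip_force: 35.0
```

>>> servo_tool(targets=[[[-0.025, 0.095, 0, 0, 0, 0, 0.2], [-0.05, 0.19, 0, 0, 0, 0, 0.2], [-0.075, 0.28, 0, 0, 0, 0, 0.2], [-0.0887, 0.328, 0.01, 0, 0, 0, 0.2], [-0.0887, 0.328, 0.02, 0, 0, 0, 0.2]]])

```text
t: 13.5
tcp_pos: [0.5567, 0.0996, 0.1413]
eef_rot: [179.9, 0.0, -179.7]
contact_force: [-0.9, -0.6, 0.0]
width: 0.305
grip_force: 35.0
```

>>> servo_tool(targets=[[[0, 0, 0.005, 0, 0, 0, 0.2], [0, 0, 0.005, 0, 0, 0, 0.2], [0, 0, 0.005, 0, 0, 0, 0.2]]])

```text
t: 13.88
tcp_pos: [0.5567, 0.0943, 0.1386]
eef_rot: [-180.0, 0.0, 179.9]
contact_force: [-0.2, 0.2, -0.2]
width: 0.307
grip_force: 35.0
```

```bash
python3 st.py
python3 - <<'E'
from h import *
# held spacer vs pin in the side view, by colour
i=get_image("side");b=i["pixels"].astype(int);P=cloud(i)
m=((b[...,2]-b[...,0]>50)).astype(np.uint8);m[:215]=0;m[:,265:]=0
v,u=np.nonzero(m);print(len(u),u.min(),u.max(),v.min(),v.max(),P[m>0].mean(0),P[m>0].min(0),P[m>0].max(0)) if len(u) else print(0)
E
```

```text
13.88 [0.5567 0.0943 0.1386] [-1.7998e+02  1.0000e-02  1.7989e+02] [-0.16  0.25 -0.22] [-0.049  0.009 -0.04 ] 28.3 35.0
43 224 228 221 232 [0.54439655 0.10228703 0.13954803] [ 0.31788521 -0.02909878  0.00348687] [0.60581236 0.63200491 0.66471117]
```

>>> servo_tool(targets=[[[0, 0.002, 0.015, 0, 0, 0, 0.2], [0, 0.002, 0.025, 0, 0, 0, 0.2], [0, 0.002, 0.031, 0, 0, 0, 0.2], [0, 0.002, 0.035, 0, 0, 0, 0.2], [0, 0.002, 0.037, 0, 0, 0, 0.2]]])

```text
t: 14.55
tcp_pos: [0.5566, 0.0969, 0.116]
eef_rot: [180.0, -0.0, -180.0]
contact_force: [0.3, 0.5, -0.1]
width: 0.308
grip_force: 35.0
```

```bash
python3 st.py
```

```text
14.55 [0.5566 0.0969 0.116 ] [ 1.8000e+02 -1.0000e-02 -1.7999e+02] [ 0.3   0.51 -0.14] [ 0.028 -0.011  0.005] 28.3 35.0
```

>>> servo_tool(targets=[[[0, -0.002, 0.002, 0, 0, 0, 0.2], [0, -0.002, 0.0045, 0, 0, 0, 0.2], [0, -0.002, 0.007, 0, 0, 0, 0.2], [0, -0.002, 0.007, 0, 0, 0, 0.2]]])

```text
t: 15.05
tcp_pos: [0.5565, 0.0957, 0.1119]
eef_rot: [180.0, -0.0, -180.0]
contact_force: [-0.4, 0.2, -0.7]
width: 0.307
grip_force: 35.0
```

```bash
python3 st.py
```

```text
15.05 [0.5565 0.0957 0.1119] [ 1.8e+02 -1.0e-02 -1.8e+02] [-0.38  0.19 -0.68] [-0.015  0.053 -0.033] 28.2 35.0
```

Bottom at 90 mm with no force, so the spacer is on the pin. Now I'll push it past the balls.

>>> servo_tool(targets=[[[0, 0, 0.003, 0, 0, 0, 0.2], [0, 0, 0.006, 0, 0, 0, 0.2], [0, 0, 0.009, 0, 0, 0, 0.2], [0, 0, 0.012, 0, 0, 0, 0.2], [0, 0, 0.014, 0, 0, 0, 0.2]]])

```text
t: 15.68
tcp_pos: [0.5571, 0.0957, 0.1041]
eef_rot: [180.0, 0.1, 180.0]
contact_force: [-1.2, -0.2, 6.9]
width: 0.307
grip_force: 35.0
```

>>> servo_tool(targets=[[[0, 0, 0.0025, 0, 0, 0, 0.2], [0, 0, 0.005, 0, 0, 0, 0.2], [0, 0, 0.0075, 0, 0, 0, 0.2], [0, 0, 0.0075, 0, 0, 0, 0.2]]])

```text
t: 16.18
tcp_pos: [0.5572, 0.0957, 0.0993]
eef_rot: [180.0, 0.1, 180.0]
contact_force: [0.6, 0.2, 3.0]
width: 0.305
grip_force: 35.0
```

```bash
python3 st.py
```

```text
16.18 [0.5572 0.0957 0.0993] [1.7999e+02 7.0000e-02 1.8000e+02] [0.63 0.21 3.01] [-0.082 -0.234 -0.055] 28.0 35.0
```

>>> servo_tool(targets=[[[0, 0, 0.008, 0, 0, 0, 0.2], [0, 0, 0.016, 0, 0, 0, 0.2], [0, 0, 0.024, 0, 0, 0, 0.2], [0, 0, 0.03, 0, 0, 0, 0.2], [0, 0, 0.03, 0, 0, 0, 0.2]]])

```text
t: 16.8
tcp_pos: [0.556, 0.0956, 0.0804]
eef_rot: [-180.0, -0.1, -180.0]
contact_force: [0.4, 1.0, -0.4]
width: 0.309
grip_force: 35.0
```

```bash
python3 st.py
```

```text
16.8 [0.556  0.0956 0.0804] [-1.7999e+02 -8.0000e-02 -1.7999e+02] [ 0.38  1.02 -0.38] [ 0.022 -0.033 -0.054] 28.4 35.0
```

>>> servo_tool(targets=[[[0, 0, 0.002, 0, 0, 0, 0.2], [0, 0, 0.004, 0, 0, 0, 0.2], [0, 0, 0.006, 0, 0, 0, 0.2], [0, 0, 0.006, 0, 0, 0, 0.2]]])

```text
t: 17.3
tcp_pos: [0.5567, 0.0957, 0.0777]
eef_rot: [180.0, 0.0, -180.0]
contact_force: [-0.8, 0.1, 2.0]
width: 0.307
grip_force: 35.0
```

```bash
python3 st.py
```

```text
17.3 [0.5567 0.0957 0.0777] [ 1.8e+02  1.0e-02 -1.8e+02] [-0.76  0.06  1.97] [-0.027  0.167 -0.003] 28.2 35.0
```

>>> servo_tool(targets=[[[0, 0, 0.002, 0, 0, 0, 0.2], [0, 0, 0.004, 0, 0, 0, 0.2], [0, 0, 0.004, 0, 0, 0, 0.2]]])

```text
t: 17.68
tcp_pos: [0.557, 0.0958, 0.0757]
eef_rot: [180.0, 0.0, -180.0]
contact_force: [-1.9, -0.5, 6.9]
width: 0.307
grip_force: 35.0
```

```bash
python3 st.py
```

```text
17.68 [0.557  0.0958 0.0757] [ 1.7999e+02  5.0000e-02 -1.8000e+02] [-1.95 -0.53  6.95] [-0.068  0.432 -0.002] 28.2 35.0
```

>>> servo_tool(targets=[[[0, 0, -0.003, 0, 0, 0, 0.25], [0, 0, -0.003, 0, 0, 0, 0.6], [0, 0, -0.003, 0, 0, 0, 0.6], [0, 0, -0.003, 0, 0, 0, 0.6], [0, 0, -0.01, 0, 0, 0, 0.6]]])

```text
t: 18.3
tcp_pos: [0.5561, 0.0956, 0.0807]
eef_rot: [-180.0, -0.1, -180.0]
contact_force: [0.1, -1.0, -0.6]
width: 0.595
grip_force: 0.0
```

>>> servo_tool(targets=[[[0, 0, -0.07, 0, 0, 0, 0.6], [0, 0, -0.15, 0, 0, 0, 0.6], [-0.02, -0.06, -0.16, 0, 0, 0, 0.6], [-0.05, -0.14, -0.16, 0, 0, 0, 0.6], [-0.08, -0.22, -0.16, 0, 0, 0, 0.6]]])

```text
t: 18.92
tcp_pos: [0.6053, -0.0373, 0.1779]
eef_rot: [180.0, 0.1, -179.9]
contact_force: [0.8, 0.6, -0.1]
width: 0.599
grip_force: 0.0
```

```bash
python3 st.py
python3 - <<'E'
from h import *
d=np.load("im0.npz");B={k[:-2]:d[k] for k in d if k.endswith("_b")};A={k[:-2]:d[k] for k in d if k.endswith("_a")}
for D in (A,B):
    P=cloud(D)
    for n,c in(("dropper",(.69,-.02)),("flask",(.68,-.31)),("dish",(.59,-.24))):
        m=(np.hypot(P[...,0]-c[0],P[...,1]-c[1])<.06)&(P[...,2]>.01)&(P[...,2]<.13);q=P[m]
        if len(q):print(n,len(q),np.percentile(q,3,axis=0).round(3),np.percentile(q,97,axis=0).round(3))
    b=D["pixels"].astype(int);m=(b[...,0]-b[...,2]>70)&(P[...,2]<.03)&(np.hypot(P[...,0]-.629,P[...,1]+.1035)<.04);q=P[m];print("collar",q.min(0).round(4),q.max(0).round(4))
print(monitor.get_state()["joint_pos"].round(0))
E
```

```text
18.93 [ 0.6053 -0.0373  0.1779] [ 1.8000e+02  7.0000e-02 -1.7994e+02] [ 0.78  0.58 -0.06] [ 0.008 -0.047  0.005] 55.1 0.0
dropper 263 [ 0.673 -0.037  0.015] [ 0.7   -0.006  0.081]
flask 756 [ 0.643 -0.328  0.014] [ 0.693 -0.276  0.115]
dish 556 [ 0.559 -0.269  0.012] [ 0.615 -0.213  0.019]
collar [ 0.6111 -0.1208 -0.0016] [ 0.647  -0.087   0.0149]
dropper 353 [ 0.671 -0.027  0.014] [ 0.7   -0.003  0.08 ]
flask 553 [ 0.643 -0.318  0.014] [ 0.693 -0.274  0.115]
dish 241 [ 0.557 -0.267  0.011] [ 0.613 -0.209  0.018]
collar [ 0.6103 -0.1211  0.0026] [ 0.645  -0.0849  0.0134]
[ 6. 26. -6. 99.  3. 54. 88.]
```

>>> servo_tool(targets=[[[-0.01, -0.04, 0, 0, 0, -0.1, 0.6], [-0.025, -0.08, 0.02, 0, 0, -0.2, 0.6], [-0.039, -0.111, 0.07, 0, 0, -0.222, 0.6], [-0.039, -0.111, 0.15, 0, 0, -0.222, 0.6], [-0.039, -0.111, 0.2, 0, 0, -0.222, 0.6]]])

```text
t: 19.55
tcp_pos: [0.6268, -0.1034, 0.0549]
eef_rot: [179.9, -0.1, -160.1]
contact_force: [-0.5, 0.1, -0.1]
width: 0.6
grip_force: 0.0
```

>>> servo_tool(targets=[[[0, 0, 0.035, 0, 0, 0, 0.6], [0, 0, 0.035, 0, 0, 0, 0.6], [0, 0, 0.035, 0, 0, 0, 0.6]]])

```text
t: 19.92
tcp_pos: [0.6291, -0.1029, 0.0374]
eef_rot: [-179.9, 0.1, -160.0]
contact_force: [-0.2, -0.2, 0.3]
width: 0.6
grip_force: 0.0
```

Run:
```python
from h import *
exec(open("st.py").read())
R=Ro.from_euler("xyz",s["eef_rot"],degrees=True).as_matrix()
print("to collar, tool mm",(R.T@(np.array([.6285,-.1033,.020])-s["tcp_pos"])*1000).round(1))
```

```text
19.93 [ 0.6291 -0.1029  0.0374] [-1.7995e+02  1.0000e-01 -1.6000e+02] [-0.16 -0.19  0.26] [0.077 0.018 0.05 ] 55.2 0.0
to collar, tool mm [ 0.8 -0.1 17.4]
```

>>> servo_tool(targets=[[[0, 0, 0.015, 0, 0, 0, 0.6], [0, 0, 0.029, 0, 0, 0, 0.6], [0, 0, 0.029, 0, 0, 0, 0.6], [0, 0, 0.029, 0, 0, 0, 0.25], [0, 0, 0.029, 0, 0, 0, 0.25]]])

```text
t: 20.55
tcp_pos: [0.6282, -0.1029, 0.0189]
eef_rot: [-180.0, 0.0, -160.0]
contact_force: [0.6, 0.5, 0.3]
width: 0.429
grip_force: 0.0
```

>>> servo_tool(targets=[[[0, 0, 0, 0, 0, 0, 0.25], [0, 0, 0, 0, 0, 0, 0.25]]])

```text
t: 20.8
tcp_pos: [0.6282, -0.103, 0.0189]
eef_rot: [-180.0, 0.0, -160.0]
contact_force: [-0.1, 0.3, 0.6]
width: 0.377
grip_force: 35.0
```

Run:
```python
from h import *
exec(open("st.py").read())
R=Ro.from_euler("xyz",s["eef_rot"],degrees=True).as_matrix()
print("collar rel tool mm",(R.T@(np.array([.6285,-.1033,.0])-s["tcp_pos"])*1000).round(1))
print("to pin, tool mm",(R.T@(np.array([.5568,.0957,.140])-s["tcp_pos"])*1000).round(1))
```

```text
20.8 [ 0.6282 -0.103   0.0189] [-1.7999e+02  2.0000e-02 -1.6002e+02] [-0.12  0.34  0.6 ] [ 0.029 -0.051  0.011] 34.6 35.0
collar rel tool mm [-0.1 -0.4 18.9]
to pin, tool mm [  -0.8  211.1 -121.1]
```

>>> servo_tool(targets=[[[0, 0, -0.08, 0, 0, 0, 0.25], [0, 0, -0.16, 0, 0, 0, 0.25], [-0.001, 0.06, -0.21, 0, 0, 0, 0.25], [-0.001, 0.15, -0.21, 0, 0, 0, 0.25], [-0.001, 0.24, -0.21, 0, 0, 0, 0.25]]])

```text
t: 21.42
tcp_pos: [0.5792, 0.0338, 0.1456]
eef_rot: [-180.0, 0.1, -160.1]
contact_force: [0.3, 1.0, -0.3]
width: 0.374
grip_force: 35.0
```

>>> servo_tool(targets=[[[0, 0.08, 0, 0, 0, 0, 0.25], [0, 0.112, 0, 0, 0, 0, 0.25], [0, 0.112, 0.015, 0, 0, 0, 0.25], [0, 0.112, 0.03, 0, 0, 0, 0.25], [0, 0.112, 0.03, 0, 0, 0, 0.25]]])

```text
t: 22.05
tcp_pos: [0.5561, 0.0932, 0.1252]
eef_rot: [-180.0, -0.2, -160.2]
contact_force: [-0.2, 0.0, 0.2]
width: 0.375
grip_force: 35.0
```

>>> servo_tool(targets=[[[0, 0, 0, 0, 0, 0, 0.25], [0, 0, 0, 0, 0, 0, 0.25]]])

```text
t: 22.3
tcp_pos: [0.5568, 0.0951, 0.1268]
eef_rot: [-180.0, 0.0, -160.1]
contact_force: [-0.5, -0.4, -0.2]
width: 0.374
grip_force: 35.0
```

```bash
cat > st2.py <<'E'
from h import *
exec(open("st.py").read())
R=Ro.from_euler("xyz",s["eef_rot"],degrees=True).as_matrix()
print("to pin axis / bottom at 95mm, tool mm",(R.T@(np.array([.5567,.0957,.095+.0189])-s["tcp_pos"])*1000).round(1))
E
python3 st2.py
```

```text
22.3 [0.5568 0.0951 0.1268] [-1.7999e+02  2.0000e-02 -1.6008e+02] [-0.52 -0.39 -0.23] [0.043 0.06  0.041] 34.4 35.0
to pin axis / bottom at 95mm, tool mm [-0.1  0.6 12.9]
```

>>> servo_tool(targets=[[[0, 0.001, 0.008, 0, 0, 0, 0.25], [0, 0.001, 0.013, 0, 0, 0, 0.25], [0, 0.001, 0.017, 0, 0, 0, 0.25], [0, 0.001, 0.02, 0, 0, 0, 0.25], [0, 0.001, 0.022, 0, 0, 0, 0.25]]])

```text
t: 22.92
tcp_pos: [0.5563, 0.0963, 0.1134]
eef_rot: [-180.0, 0.0, -160.0]
contact_force: [0.1, 0.3, 0.9]
width: 0.371
grip_force: 35.0
```

>>> servo_tool(targets=[[[0, 0, 0, 0, 0, 0, 0.25]]])

```text
t: 23.05
tcp_pos: [0.5563, 0.0963, 0.1135]
eef_rot: [-180.0, 0.0, -160.0]
contact_force: [0.6, -0.2, 0.4]
width: 0.375
grip_force: 35.0
```

```bash
python3 st2.py
```

```text
23.05 [0.5563 0.0963 0.1135] [-1.8000e+02  1.0000e-02 -1.6002e+02] [ 0.62 -0.25  0.41] [ 0.012 -0.015 -0.023] 34.5 35.0
to pin axis / bottom at 95mm, tool mm [-0.2 -0.7 -0.4]
```

>>> servo_tool(targets=[[[0, -0.001, 0.002, 0, 0, 0, 0.25], [0, -0.001, 0.0045, 0, 0, 0, 0.25], [0, -0.001, 0.007, 0, 0, 0, 0.25], [0, -0.001, 0.007, 0, 0, 0, 0.25]]])

```text
t: 23.55
tcp_pos: [0.5565, 0.0958, 0.1092]
eef_rot: [180.0, 0.0, -160.0]
contact_force: [0.1, -0.9, -0.3]
width: 0.377
grip_force: 35.0
```

```bash
python3 st2.py
```

```text
23.55 [0.5565 0.0958 0.1092] [ 1.8000e+02  1.0000e-02 -1.6001e+02] [ 0.1  -0.85 -0.3 ] [ 0.086 -0.259 -0.022] 34.6 35.0
to pin axis / bottom at 95mm, tool mm [-0.2 -0.2 -4.7]
```

>>> servo_tool(targets=[[[0, 0, 0.003, 0, 0, 0, 0.25], [0, 0, 0.006, 0, 0, 0, 0.25], [0, 0, 0.009, 0, 0, 0, 0.25], [0, 0, 0.012, 0, 0, 0, 0.25], [0, 0, 0.014, 0, 0, 0, 0.25]]])

```text
t: 24.18
tcp_pos: [0.5569, 0.0958, 0.1014]
eef_rot: [-180.0, 0.1, -160.0]
contact_force: [0.1, -0.1, 5.4]
width: 0.374
grip_force: 35.0
```

>>> servo_tool(targets=[[[0, 0, 0.0025, 0, 0, 0, 0.25], [0, 0, 0.005, 0, 0, 0, 0.25], [0, 0, 0.0075, 0, 0, 0, 0.25], [0, 0, 0.0075, 0, 0, 0, 0.25]]])

```text
t: 24.68
tcp_pos: [0.5567, 0.0957, 0.0965]
eef_rot: [-180.0, 0.0, -160.0]
contact_force: [0.8, -0.3, 4.2]
width: 0.372
grip_force: 35.0
```

```bash
python3 st2.py
```

```text
24.68 [0.5567 0.0957 0.0965] [-1.7999e+02  3.0000e-02 -1.6002e+02] [ 0.75 -0.31  4.19] [ 0.03  -0.246 -0.011] 34.2 35.0
to pin axis / bottom at 95mm, tool mm [  0.1  -0.  -17.4]
```

>>> servo_tool(targets=[[[0, 0, 0.003, 0, 0, 0, 0.25], [0, 0, 0.006, 0, 0, 0, 0.25], [0, 0, 0.009, 0, 0, 0, 0.25], [0, 0, 0.0115, 0, 0, 0, 0.25], [0, 0, 0.0115, 0, 0, 0, 0.25]]])

```text
t: 25.3
tcp_pos: [0.5563, 0.0958, 0.0893]
eef_rot: [180.0, -0.0, -160.0]
contact_force: [1.3, 0.8, 1.9]
width: 0.371
grip_force: 35.0
```

>>> servo_tool(targets=[[[0, 0, 0.002, 0, 0, 0, 0.25], [0, 0, 0.0035, 0, 0, 0, 0.25], [0, 0, 0.0035, 0, 0, 0, 0.25]]])

```text
t: 25.68
tcp_pos: [0.5566, 0.0959, 0.0877]
eef_rot: [-180.0, 0.0, -160.0]
contact_force: [0.4, 0.1, 5.1]
width: 0.373
grip_force: 35.0
```

```bash
python3 st2.py
```

```text
25.68 [0.5566 0.0959 0.0877] [-1.8000e+02  2.0000e-02 -1.6002e+02] [0.41 0.07 5.11] [ 0.011 -0.089  0.013] 34.3 35.0
to pin axis / bottom at 95mm, tool mm [ -0.   -0.2 -26.2]
```

>>> servo_tool(targets=[[[0, 0, 0.0015, 0, 0, 0, 0.25], [0, 0, 0.003, 0, 0, 0, 0.25], [0, 0, 0.003, 0, 0, 0, 0.25]]])

```text
t: 26.05
tcp_pos: [0.5568, 0.0959, 0.0864]
eef_rot: [-180.0, 0.0, -160.0]
contact_force: [-0.5, -1.0, 8.5]
width: 0.378
grip_force: 35.0
```

```bash
python3 st2.py
```

```text
26.05 [0.5568 0.0959 0.0864] [-1.7999e+02  5.0000e-02 -1.6002e+02] [-0.51 -0.98  8.55] [ 0.033  0.055 -0.014] 34.8 35.0
to pin axis / bottom at 95mm, tool mm [  0.2  -0.2 -27.5]
```

>>> servo_tool(targets=[[[0, 0, -0.003, 0, 0, 0, 0.3], [0, 0, -0.003, 0, 0, 0, 0.6], [0, 0, -0.003, 0, 0, 0, 0.6], [0, 0, -0.003, 0, 0, 0, 0.6], [0, 0, -0.01, 0, 0, 0, 0.6]]])

```text
t: 26.68
tcp_pos: [0.5557, 0.0957, 0.0911]
eef_rot: [180.0, -0.1, -160.0]
contact_force: [0.3, -0.1, -0.2]
width: 0.598
grip_force: 0.0
```

>>> servo_tool(targets=[[[0, 0, -0.07, 0, 0, 0, 0.6], [0, 0, -0.16, 0, 0, 0, 0.6], [0.02, -0.06, -0.2, 0, 0, 0, 0.6], [0.06, -0.14, -0.2, 0, 0, 0, 0.6], [0.1, -0.22, -0.2, 0, 0, 0, 0.6]]])

```text
t: 27.3
tcp_pos: [0.5452, -0.05, 0.2125]
eef_rot: [-180.0, 0.1, -160.0]
contact_force: [0.5, 0.1, -0.5]
width: 0.597
grip_force: 0.0
```

>>> servo_tool(targets=[[[0.04, -0.08, 0, 0, 0, 0, 0.6], [0.04, -0.08, 0, 0, 0, 0, 0.6], [0.04, -0.08, 0, 0, 0, 0, 0.6]]])

```text
t: 27.68
tcp_pos: [0.539, -0.1017, 0.2117]
eef_rot: [180.0, 0.0, -160.0]
contact_force: [0.1, -0.6, 0.5]
width: 0.604
grip_force: 0.0
```

```bash
python3 st.py
python3 - <<'E'
from h import *
i=get_image("side"); P=cloud(i); b=i["pixels"].astype(int)
save(cv2.resize(i["pixels"][190:310,150:310],(800,600),interpolation=cv2.INTER_CUBIC),"f1")
m=(b[...,0]-b[...,2]>70)&(np.hypot(P[...,0]-.557,P[...,1]-.096)<.03);q=P[m];print("collar z top",np.percentile(q[:,2],[5,50,90,97]).round(4))
E
```

```text
27.68 [ 0.539  -0.1017  0.2117] [ 1.7996e+02  2.0000e-02 -1.6004e+02] [ 0.11 -0.59  0.5 ] [0.063 0.03  0.015] 55.6 0.0
collar z top [0.0354 0.0813 0.0828 0.0837]
```

View pics/f1.png

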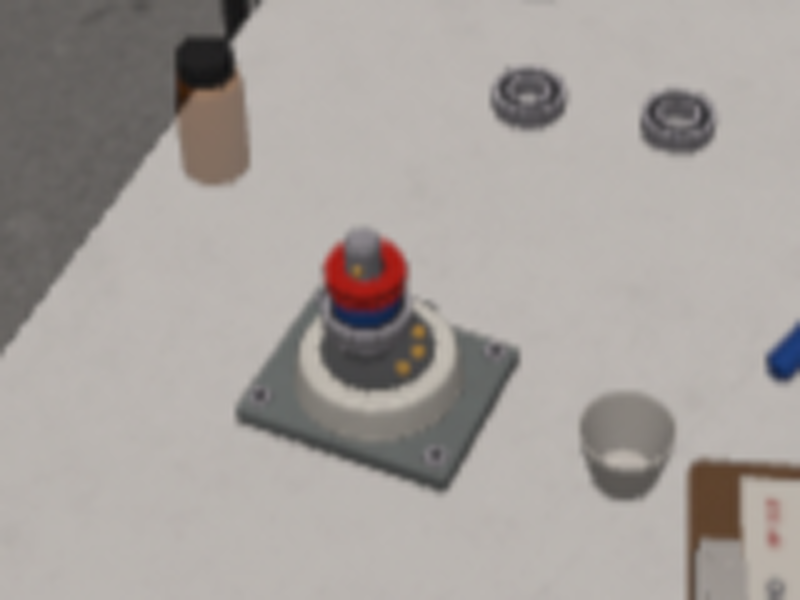

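The stack is bearing, spacer, collar at (365,290). The collar top is near 81 mm and the ball shows above it at (356,270). Everything nearby stands where it was.

```bash
python3 -c "
from bench import hand_in
print(hand_in())"
```

```text
the job is handed in; nothing more can be done
None
```

The shaker drive is rebuilt and handed in after about 28 s: bearing, spacer and collar are seated in that order with a ball visible above the collar, the highest contact-force reading was 8.5 N (checked between moves), and nothing nearby was disturbed.

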